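# Centre the bowl on the scale and tare it

## Task

The empty metal bowl on the bench scale was set down too far forward and hangs over the display. Gently push it back with the fingertips, without lifting or tipping it, until it stands in the middle of the square pan; then, with nothing touching the bowl, press the green tare key fully down, hold it down for a good second, let it come up again and withdraw. Press lightly, press no other key, and leave the jar, the brass weight, the orange measuring cup and the stone hand mill with its wooden handle as they are.

Things in the scene. Friction and masses are not known exactly. Their poses are not given: they have to be found in the camera images.
- scale: White bench scale, fixed, 290 mm deep (x), 230 wide (y), 70 high. Origin on the table: x runs from the front edge with the keys (x = -0.155) to the back (0.135), y to the left for someone facing the keys, z up. In front of the pan a panel slopes by 0.2 rad from 56 mm high at the pan to 36 mm at the front, with the display (130 x 34 mm) and, nearest the front, a row of four keys along y.
- pan_center (a point): Centre of the top face of the scale's rigid square steel pan, 190 x 190 mm, 70 mm above the table, sides parallel to the scale's x and y; 40 mm behind the scale's origin.
- bowl: Loose round metal bowl on the pan, about 0.3 kg, 45 mm high, outer radius 62 mm at the foot, 75 mm at the rim, wall 4 mm. Origin at the centre of its underside, z up. A few newtons at the rim slide it over the pan. At the start it stands 36 to 50 mm from the pan's middle towards the keys and up to 25 mm to either side.
- key_tare_top (a point): Centre of the top of the green tare key, third in the row from the left (+y of the scale). Each key cap is 18 mm (scale x) by 22 mm (scale y) and stands 6 mm proud of the sloping panel; keys are 42 mm apart centre to centre. z is the panel's normal; the key goes in along -z.
- key_tare (a joint): Travel of the green tare key in m: 0 up, 0.004 fully down. Springy: 1 N to start it, 4 N at the bottom; it comes up by itself.
- key_power (a joint): Travel of the red power key (first from the left), 0 up to 0.004 down, same spring. Leave alone.
- key_units (a joint): Travel of the yellow units key (second from the left, 42 mm to the left of the green one). Leave alone.
- key_memory (a joint): Travel of the blue memory key (fourth, 42 mm to the right of the green one). Leave alone.
- jar: Closed jar of amber glass with brass-coloured lid, radius 33 mm, 110 mm high, loose, beside the scale; origin at the centre of its underside. Leave alone.
- weight: Brass check weight, radius 24 mm, 66 mm high with a small knob, loose, beside the scale; origin at the centre of its underside. Leave alone.
- cup: Orange measuring cup, radius 31 mm, 42 mm high, with a flat handle that reaches 114 mm from the cup's axis along its +x; loose, beside the scale; origin at the centre of the cup's underside. Leave alone.
- mill_handle (a point): Top of the upright wooden handle of the stone hand mill (two round stones 256 mm across, 107 mm high together; the handle, 30 mm thick, stands 92 mm off their axis). This point lies on the handle's axis, 217 mm above the table. The mill stands on the other side of the table from the scale. Leave alone.
Not all that is in view belongs to the job. There is more than one size of the bowl; the job needs the largest.

How it is judged:
By the outcome, as a careful person would: the job done as asked, in the order asked, and still so for the second after the job is handed in, with the robot touching nothing.
It also fails if it takes over 58 s, if anything falls off the work surface, if the arm or the gripper's body presses on something with over 40 N, if the wrist force passes 120 N, or if a joint passes its speed limit or range.

## Robot

A 6-joint arm with a two-finger parallel gripper is mounted at the origin on the work surface. World frame = base frame: x ahead of the robot, y to its left, z up, the work surface at z = 0. Lengths are in mm, angles in rad, forces in N, time in s.
With the tool pointing down it reaches from about 325 to 850 mm from the base axis. Payload 15.5 kg.
Tool frame: the origin (TCP) lies between the finger pads; the fingertips stand ctrl.finger_overhang ahead of it and the grasp point (between the pads) lies 6 mm ahead of it (ctrl.finger_overhang is the distance from the TCP to the fingertips, in mm); z points along the fingers, y is the direction in which the jaws open and shut (so a half turn about z gives the same grasp; the last joint's range is limited). The gripper opens to 91 mm and grips with 3 to 60 N. Pads are 32 mm wide; open, the fingers measure 118 mm over their backs; the gripper's body (76 mm by 178 mm) begins 60 mm behind the grasp point.
Start: joints at [-1.399, 0.494, 1.345, -0, 1.302, -0.096], TCP at [164.78, -602.888, 238.915] pointing down, gripper open.
Joint ranges: [-2.91, 2.91], [-0.82, 2.16], [0.22, 2.67], [-1.22, 4.37], [0.12, 2.79], [-3.08, 3.08]. Speed limits (rad/s): [1.89, 1.89, 2.57, 3.01, 3.01, 3.01].

## Interface

Orientations are given as [roll, pitch, yaw] about the fixed x, y, z axes, in that order (R = Rz(yaw) Ry(pitch) Rx(roll)).
In Python, from workcell import ctrl gives the robot as it stands.
- The arm moves only by the tool move_arm, never from a script. Its arguments are lists of equal length, an entry for each row: "slide": the shift along the tool's x, y, z in mm, a list of three; "rot": the turn, a rotation vector about the tool's x, y, z in degrees, a list of three; "grip": the opening in per cent of the stroke, from 0 (shut) to 100 (fully open). In form: {"slide": [[dx, dy, dz], ...], "rot": [[rx, ry, rz], ...], "grip": [grip, ...]}. A call has 1 to 8 rows; each row is the pose to reach, as a shift and turn from the pose commanded when the call began, along the tool's axes at that moment; what a row does not reach only later rows make up. A row lasts 1/8 s, in which the tool goes at most 62.5 mm and 10.7 degrees, less where a joint would pass 70% of its speed; a pose out of reach is approached as far as the arm can. A call with a gripper value outside its range is refused whole. The fingers move at their own pace and stop on an object; "newtons" is the grip in N (left out, the last holds). Time passes only in rows, so rows that repeat a pose let the fingers close. It gives the time, the measured TCP pose, the force and the opening at its end, in the units of the state.
- ctrl.get_state(): the state, without advancing time (a new reading comes with each control period).
- ctrl.capture(name): name is "side" or "top"; returns a dict with "pixels" (420x560x3 uint8, blue, green, red), "K" (3x3 intrinsics, pixels), "D" ([k1, k2, p1, p2, k3] as OpenCV has them; the pictures are not rectified), "T" (4x4, takes a point from camera to world coordinates). Camera axes: x right, y down, z forward; pixel columns grow to the right and rows downward; lengths in mm; the calibration is good to about 2 mm. A picture is of the moment at which its call begins. There is no depth.
- ctrl.finish_job(): hands the job in, once; it reports no verdict.
The state is a dict: "time": time; "q": joint angles; "joint_vel": joint speeds; "tau": joint torques, N m; "ee_pos": TCP position; "orientation": TCP orientation; "force": force on the tool from outside, world axes, zero at the start; "moment": the same for the moment, N m; "width": opening from 0.0 (shut) to 1.0 (fully open).
Only numpy, scipy, OpenCV 4.12 (cv2) and the standard library are available. Lean on these libraries where they do the work, as an engineer would, in place of code of your own. Each camera call takes 0.05 s, during which the arm holds its last target.

## Working session

There is one attempt and no reset: what is moved stays moved. The work goes in short steps, Python scripts to look and compute and a tool call to move; the robot and the scene stay as the last step left them, time stands still between calls to the robot, and variables do not carry over. Pictures are saved under pics/ and viewed, and the job is handed in when it is done.

Besides the shell and the picture viewer there is one more tool, called after "Call:" by a JSON object that holds its "op" and its "data", one argument or row to a line. move_arm: Moves the arm, as the interface text tells. Its arguments: {"type":"object","properties":{"slide":{"type":"array"},"rot":{"type":"array"},"grip":{"type":"array"},"newtons":{"type":"number"}},"required":["slide","rot","grip"]}

```bash
mkdir -p pics; ls
python3 - <<'E'
from workcell import ctrl
import cv2,numpy as np
s=ctrl.get_state();print(s, ctrl.finger_overhang)
for n in("side","top"):
    c=ctrl.capture(n);cv2.imwrite(f"pics/{n}0.png",c["pixels"]);print(n,c["K"],c["D"],np.round(c["T"],4))
    np.savez(f"{n}.npz",K=c["K"],D=c["D"],T=c["T"])
E
```

```text
pics
{'time': 0.0, 'q': array([-1.39950977e+00,  4.94169926e-01,  1.34610029e+00, -5.65880188e-06,
        1.30246783e+00, -9.55038486e-02]), 'joint_vel': array([-1.31650201e-04,  3.25708200e-06,  1.45072391e-03,  1.50833402e-03,
       -6.82178679e-04,  2.59162496e-04]), 'tau': array([-2.58054897e-03, -8.78821921e+01, -3.81854582e+01,  7.03807804e-02,
        5.31002437e-02, -4.47570710e-05]), 'ee_pos': array([ 164.7166409 , -602.56897123,  238.35692711]), 'orientation': array([-3.14045196e+00, -1.03793188e-04,  2.66791849e-01]), 'force': array([-0.63671464,  0.22064333,  0.46575513]), 'moment': array([ 0.01597567, -0.01218861, -0.01162186]), 'width': 0.997550648667854} 25.0
side [[459.12660441   0.         284.00116145]
 [  0.         459.12660441 210.40336907]
 [  0.           0.           1.        ]] [-0.06316715  0.          0.          0.          0.        ] [[ 9.9900000e-01 -4.2000000e-03  4.4000000e-02  5.3845850e+02]
 [-3.8500000e-02 -5.7000000e-01  8.2070000e-01 -1.0436725e+03]
 [ 2.1600000e-02 -8.2160000e-01 -5.6960000e-01  8.6996820e+02]
 [ 0.0000000e+00  0.0000000e+00  0.0000000e+00  1.0000000e+00]]
top [[384.91671137   0.         288.2284836 ]
 [  0.         384.91671137 209.04188799]
 [  0.           0.           1.        ]] [-0.02106472  0.          0.          0.          0.        ] [[-2.2000000e-02 -9.9620000e-01  8.4400000e-02  5.1057870e+02]
 [-9.9970000e-01  2.0800000e-02 -1.4700000e-02 -8.6409000e+00]
 [ 1.2900000e-02 -8.4600000e-02 -9.9630000e-01  1.2424125e+03]
 [ 0.0000000e+00  0.0000000e+00  0.0000000e+00  1.0000000e+00]]
```

View pics/side0.png

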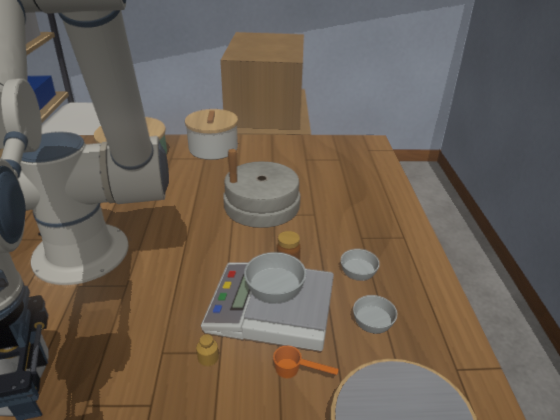

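View pics/top0.png

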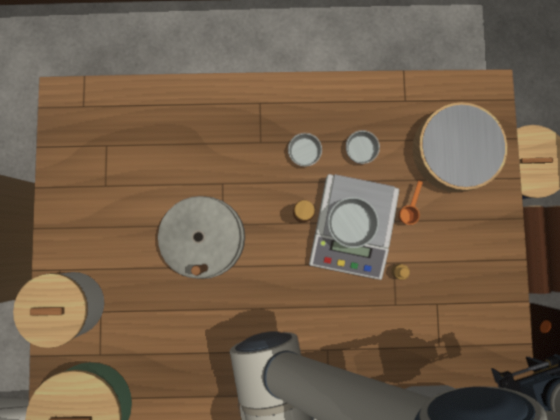

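The bowl on the scale is at top px (352,222) and side px (275,278). The two smaller ones, at top (305,150) and (362,148), stand on the table. The largest is the one on the pan. I'll confirm that and find the scale's corners in enlarged crops.

Run:
```python
import cv2
a=cv2.imread("pics/top0.png")[165:290,285:435]
cv2.imwrite("pics/top0c.png",cv2.resize(a,None,fx=4.8,fy=4.8,interpolation=cv2.INTER_CUBIC))
a=cv2.imread("pics/side0.png")[225:385,185:385]
cv2.imwrite("pics/side0c.png",cv2.resize(a,None,fx=3.7,fy=3.7,interpolation=cv2.INTER_CUBIC))
```

```text
(no output)
```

View pics/top0c.png

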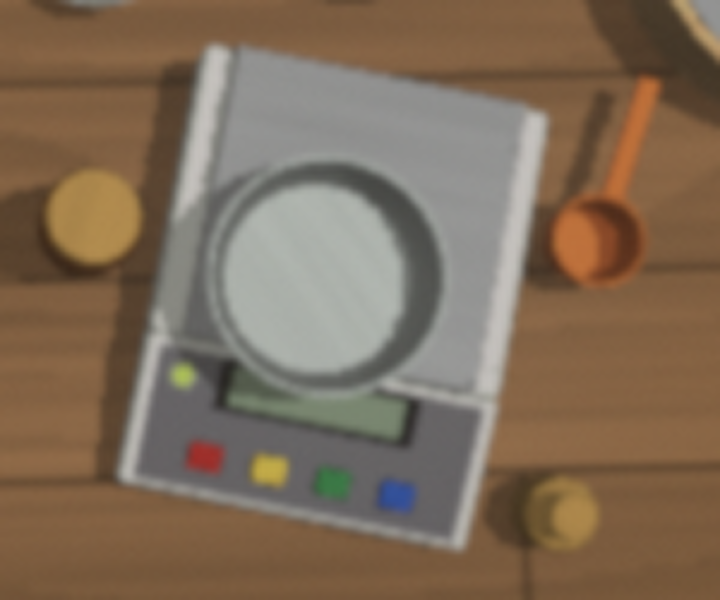

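View pics/side0c.png

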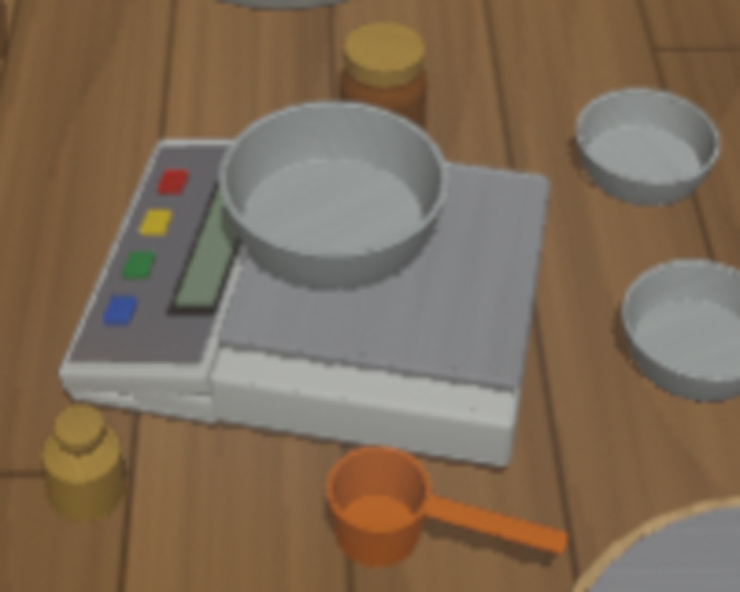

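```bash
cat > h.py <<'E'
import numpy as np,cv2
from scipy.optimize import least_squares
C={n:np.load(f"{n}.npz") for n in("side","top")}
def proj(n,P):
    T=C[n]["T"];R=T[:3,:3].T;t=-R@T[:3,3]
    return cv2.projectPoints(np.asarray(P,float).reshape(-1,3),cv2.Rodrigues(R)[0],t,C[n]["K"],C[n]["D"])[0].reshape(-1,2)
def ray(n,uv,z):
    p=cv2.undistortPoints(np.array(uv,float).reshape(-1,1,2),C[n]["K"],C[n]["D"]).reshape(-1,2)
    T=C[n]["T"];d=np.c_[p,np.ones(len(p))]@T[:3,:3].T
    return T[:3,3]+d*((z-T[2,3])/d[:,2])[:,None]
def un(c,s,o): return (np.array(c,float)+.5)/s-.5+np.array(o)
def top(c): return un(c,4.8,(285,165))
def side(c): return un(c,3.7,(185,225))
def w(p,L):
    x,y,a=p[:3];L=np.asarray(L,float);c,s=np.cos(a),np.sin(a)
    return np.c_[x+c*L[:,0]-s*L[:,1],y+s*L[:,0]+c*L[:,1],L[:,2]]
E
cat > fit.py <<'E'
from h import *
def feats(kx):
    kz=56+(kx+55)*.2027+6
    return [("top",(240,50),(135,95,70)),("top",(527,108),(135,-95,70)),("top",(478,388),(-55,-95,70)),
     ("top",(122,480),(-155,115,36)),("top",(462,548),(-155,-115,36)),
     ("side",(222,345),(-55,-95,70)),("side",(513,386),(135,-95,70)),("side",(547,178),(135,95,70)),("side",(65,378),(-155,-115,36))]+\
     [("top",c,(kx,y,kz)) for c,y in zip([(205,457),(270,470),(333,483),(397,496)],[63,21,-21,-63])]+\
     [("side",c,(kx,y,kz)) for c,y in zip([(172,181),(155,222),(138,265),(120,310)],[63,21,-21,-63])]
def res(p):
    r=[]
    for n,c,L in feats(p[3]):
        r.append(proj(n,w(p,[L]))[0]-(top(c) if n=="top" else side(c)))
    return np.array(r)
f=least_squares(lambda p:res(p).ravel(),[500,-220,-.2,-135],loss="soft_l1",x_scale=[10,10,.1,10])
p=f.x;print("scale",p);print(np.round(res(p),1).tolist())
kx=p[3];print("pan",w(p,[(40,0,70)]),"tare",w(p,[(kx,-21,62+(kx+55)*.2027)]))
np.save("scale.npy",p)
# bowl: extents in local
th=np.linspace(0,2*np.pi,120)
def ext(n,b):
    q=proj(n,np.c_[b[0]+75*np.cos(th),b[1]+75*np.sin(th),0*th+115]);return np.r_[q.min(0),q.max(0)]
m=np.r_[top((208,158)),top((443,397))]
b=least_squares(lambda b:ext("top",b)-m,[500,-220]).x;print("bowl top",b,ext("top",b)-m)
m2=np.r_[side((219,101)),side((446,0))];i=[0,1,2]
b2=least_squares(lambda b:(ext("side",b)-m2)[i],[500,-220]).x;print("bowl side",b2,(ext("side",b2)-m2)[i])
def loc(b):
    c,s=np.cos(p[2]),np.sin(p[2]);d=b-p[:2];return np.array([c*d[0]+s*d[1],-s*d[0]+c*d[1]])-[40,0]
print("offset from pan",loc(b),loc(b2))
E
python3 fit.py
```

```text
scale [ 5.64326106e+02 -2.35101529e+02 -2.17003965e-01 -1.29319928e+02]
[[-0.0, -1.4], [0.5, -1.5], [0.1, 0.8], [-0.3, 0.0], [1.3, 0.2], [-1.4, -1.8], [2.3, -0.4], [0.9, -0.4], [-2.1, -1.0], [0.7, 0.1], [0.5, 0.0], [0.7, -0.1], [0.7, -0.1], [-0.2, -0.4], [-0.0, -0.5], [-0.1, -0.5], [-0.2, -0.3]]
pan [[ 603.38798171 -243.71372181   70.        ]] tare [[ 433.51773103 -227.76580915   46.93535062]]
bowl top [ 563.09798423 -213.18768171] [-0.94262992 -0.60889082  0.94976204  0.58543087]
bowl side [ 563.78798835 -216.41380735] [-0.34205548 -0.06175846  0.34480151]
offset from pan [-45.91747553  21.13547874] [-44.54905374  18.13357699]
```

```bash
cat > ov.py <<'E'
from h import *
def draw(tag,b,p):
    kx=p[3];th=np.linspace(0,2*np.pi,90)
    for n,o,s,sz in(("top",(285,165),4.8,(150,125)),("side",(185,225),3.7,(200,160))):
        a=cv2.imread(f"pics/{n}{tag}.png")[o[1]:o[1]+sz[1],o[0]:o[0]+sz[0]]
        a=cv2.resize(a,None,fx=s,fy=s,interpolation=cv2.INTER_CUBIC)
        def pl(P,c):
            q=(proj(n,P)-o+.5)*s-.5;cv2.polylines(a,[np.round(q).astype(int)],True,c,1)
        pl(w(p,[(135,95,70),(135,-95,70),(-55,-95,70),(-55,95,70)]),(0,0,255))
        pl(w(p,[(135,115,0),(135,-115,0),(-155,-115,0),(-155,115,0)]),(255,0,0))
        z=lambda x:62+(x+55)*.2027
        for y in(63,21,-21,-63): pl(w(p,[(kx+i,y+j,z(kx+i)) for i,j in((9,11),(9,-11),(-9,-11),(-9,11))]),(255,255,0))
        for r,h in((75,115),(62,70)): pl(np.c_[b[0]+r*np.cos(th),b[1]+r*np.sin(th),0*th+h],(0,255,0))
        cv2.imwrite(f"pics/{n}{tag}_ov.png",a)
E
python3 -c "
from ov import *
draw('0',[563.4,-214.8],np.load('scale.npy'))"
```

```text
(no output)
```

View pics/top0_ov.png

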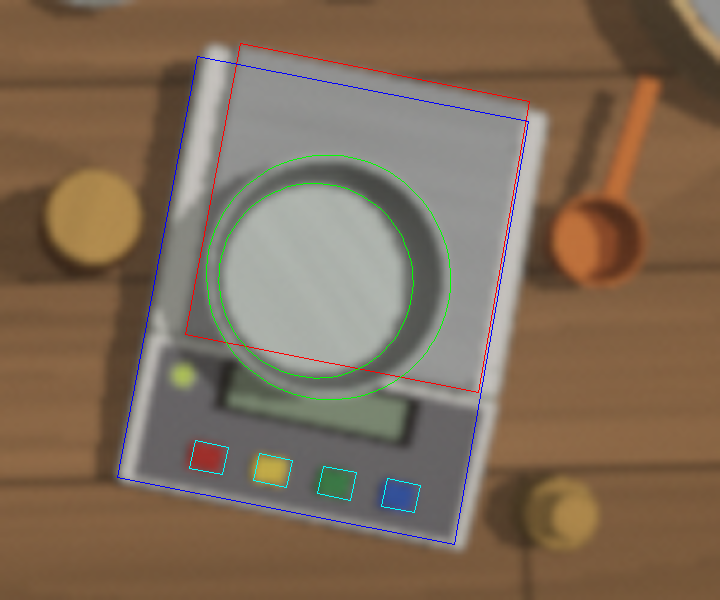

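View pics/side0_ov.png

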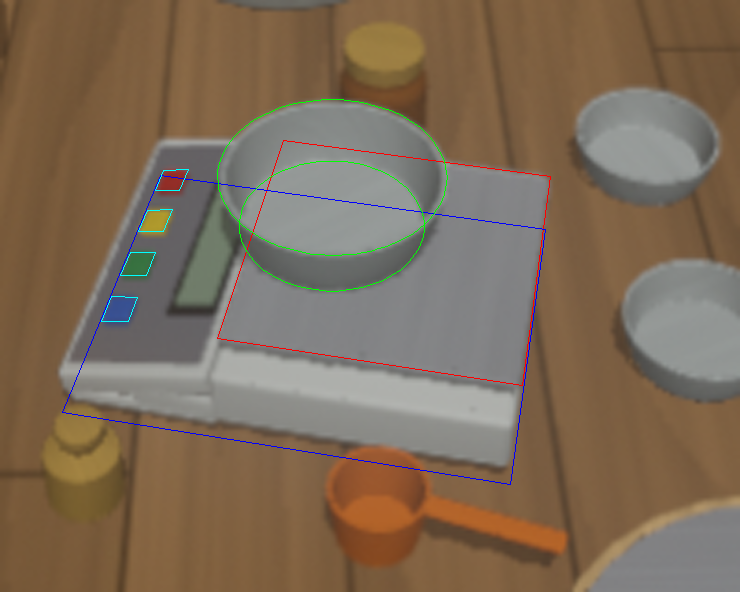

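```bash
cat > fit2.py <<'E'
from h import *
import sys
F=[("top",(240,50),(1,1,70)),("top",(529,107),(1,-1,70)),("top",(477,387),(-1,-1,70)),
 ("side",(221,346),(-1,-1,70)),("side",(515,386),(1,-1,70)),("side",(548,178),(1,1,70))]
kx0=zip([(205,457),(270,470),(333,483),(397,496)],[(172,181),(155,222),(138,265),(120,310)],[63,21,-21,-63])
K=list(kx0)
th=np.linspace(0,2*np.pi,120)
def run(use):
    def res(p):
        x,y,a,kx,h,bx,by,r=p;R=[]
        kz=62+(kx+55)*.2027
        for n,c,L in F:
            if n in use: R.append(proj(n,w(p,[(40+h*L[0],h*L[1],70)]))[0]-(top(c) if n=="top" else side(c)))
        for t,s,yy in K:
            if "top" in use:R.append(proj("top",w(p,[(kx,yy,kz)]))[0]-top(t))
            if "side" in use:R.append(proj("side",w(p,[(kx,yy,kz)]))[0]-side(s))
        R=list(np.ravel(R))
        def ext(n):
            q=proj(n,np.c_[bx+r*np.cos(th),by+r*np.sin(th),0*th+115]);return np.r_[q.min(0),q.max(0)]
        if "top" in use: R+=list(ext("top")-np.r_[top((208,158)),top((443,397))])
        if "side" in use: R+=list((ext("side")-np.r_[side((219,101)),side((446,0))])[:3])
        R+=[(kx+130)/4, (h-93)/2]
        return np.array(R)
    p=least_squares(res,[564,-235,-.217,-130,93,563,-215,73],loss="soft_l1",x_scale=[10,10,.1,10,10,10,10,10]).x
    x,y,a=p[:3];c,s=np.cos(a),np.sin(a);d=p[5:7]-p[:2]
    kx=p[3]
    print(use,np.round(p,3),"cost",round(np.sqrt(np.mean(res(p)**2)),2),"off",np.round([c*d[0]+s*d[1]-40,-s*d[0]+c*d[1]],1),
      "pan",np.round(w(p,[(40,0,70)])[0],1),"tare",np.round(w(p,[(kx,-21,62+(kx+55)*.2027)])[0],1))
    return p
run(("top",));run(("side",));np.save("scale.npy",run(("top","side")))
E
python3 fit2.py
```

```text
('top',) [ 5.63675e+02 -2.34318e+02 -2.24000e-01 -1.29111e+02  9.30050e+01
  5.63036e+02 -2.13169e+02  7.27270e+01] cost 0.34 off [-45.3  20.5] pan [ 602.7 -243.2   70. ] tare [ 433.1 -226.1   47. ]
('side',) [ 5.63939e+02 -2.37479e+02 -2.21000e-01 -1.28700e+02  9.30740e+01
  5.63794e+02 -2.15860e+02  7.42010e+01] cost 0.53 off [-44.9  21.1] pan [ 603.  -246.2   70. ] tare [ 433.8 -229.8   47.1]
('top', 'side') [ 5.64013e+02 -2.35777e+02 -2.23000e-01 -1.29217e+02  9.30150e+01
  5.63471e+02 -2.13683e+02  7.32980e+01] cost 0.6 off [-45.4  21.4] pan [ 603.  -244.6   70. ] tare [ 433.4 -227.7   47. ]
```

```bash
cat > go.py <<'E'
from h import *
from workcell import ctrl
from scipy.spatial.transform import Rotation as R
def need(pos,yaw,tilt=0):
    s=ctrl.get_state();R0=R.from_euler('xyz',s["orientation"])
    Rt=R.from_euler('z',yaw)*R.from_euler('y',-tilt)*R.from_euler('x',np.pi)
    d=R0.inv().apply(np.array(pos)-s["ee_pos"]);rv=(R0.inv()*Rt).as_rotvec(degrees=True)
    print("t",round(s["time"],2),"at",np.round(s["ee_pos"],1),"ori",np.round(s["orientation"],3),"F",np.round(s["force"],2),"w",round(s["width"],3))
    print("slide",np.round(d,1),"rot",np.round(rv,1)); return s
E
python3 - <<'E'
from go import *
print("jar",ray("top",top([(93,217)]),110),"weight",ray("top",top([(570,518)]),66))
u=np.array([np.cos(-.653),np.sin(-.653)]);b=np.array([563.4,-214.4])
q=b-108*u;print(q);need([*q,239],-.653);need([*q,121],-.653)
E
```

```text
jar [[603.19835886 -71.81273915 110.        ]] weight [[ 408.97475246 -372.14885891   66.        ]]
[ 477.61941675 -148.78223154]
t 0.1 at [ 164.7 -602.6  238.4] ori [-3.14  -0.     0.267] F [-0.54 -0.84  1.03] w 0.998
slide [ 4.215e+02 -3.552e+02 -2.000e-01] rot [-0.1  0.  52.7]
t 0.1 at [ 164.7 -602.6  238.4] ori [-3.14  -0.     0.267] F [-0.54 -0.84  1.03] w 0.998
slide [ 421.5 -355.1  117.8] rot [-0.1  0.  52.7]
```

Call:
{"op": "move_arm", "data": {
  "slide": [
    [60, -50, 0],
    [115, -97, 0],
    [170, -143, 0],
    [225, -190, 0],
    [280, -236, 0],
    [335, -282, 0],
    [390, -328, 0],
    [421.5, -355, 0]
  ],
  "rot": [
    [0, 0, 7],
    [0, 0, 14],
    [0, 0, 21],
    [0, 0, 28],
    [0, 0, 35],
    [0, 0, 42],
    [0, 0, 49],
    [0, 0, 52.7]
  ],
  "grip": [100, 100, 100, 100, 100, 100, 100, 100]
}}

```text
time: 1.1
ee_pos: [449.7, -189.6, 238.9]
orientation: [-3.142, -0.0, -0.656]
force: [0.8, -1.2, 0.1]
width: 1.001
```

Run:
```python
from go import *
need([477.6,-148.8,121],-.653)
```

```text
t 1.1 at [ 449.7 -189.6  238.9] ori [-3.142 -0.    -0.656] F [ 0.77 -1.17  0.14] w 1.001
slide [ -2.7 -49.3 117.9] rot [-0.  -0.  -0.2]
```

Call:
{"op": "move_arm", "data": {
  "slide": [
    [0, 0, 0],
    [0, 0, 0]
  ],
  "rot": [
    [0, 0, 0],
    [0, 0, 0]
  ],
  "grip": [100, 100]
}}

```text
time: 1.35
ee_pos: [448.6, -191.4, 238.7]
orientation: [3.141, 0.0, -0.651]
force: [-0.7, -0.4, -0.3]
width: 1.002
```

Run:
```python
from go import *
need([477.6,-148.8,121],-.653)
```

```text
t 1.35 at [ 448.6 -191.4  238.7] ori [ 3.141  0.    -0.651] F [-0.7  -0.44 -0.26] w 1.002
slide [ -2.7 -51.5 117.7] rot [0.  0.  0.1]
```

Settled. Next I move sideways at height, then go down.

Call:
{"op": "move_arm", "data": {
  "slide": [
    [-3, -26, 0],
    [-3, -51.5, 0],
    [-3, -51.5, 30],
    [-3, -51.5, 60],
    [-3, -51.5, 90],
    [-3, -51.5, 110],
    [-3, -51.5, 117.5],
    [-3, -51.5, 117.5]
  ],
  "rot": [
    [0, 0, 0],
    [0, 0, 0],
    [0, 0, 0],
    [0, 0, 0],
    [0, 0, 0],
    [0, 0, 0],
    [0, 0, 0],
    [0, 0, 0]
  ],
  "grip": [100, 100, 100, 100, 100, 100, 100, 100]
}}

```text
time: 2.35
ee_pos: [477.4, -149.5, 121.4]
orientation: [3.141, 0.0, -0.654]
force: [-0.4, -0.0, 0.1]
width: 1.0
```

Run:
```python
from go import *
need([505.4,-170.1,121],-.653);need([545,-200.2,121],-.653)
for n in("side","top"):
    c=ctrl.capture(n);cv2.imwrite(f"pics/{n}1.png",c["pixels"])
a=cv2.imread("pics/side1.png")[205:365,165:385];b=cv2.imread("pics/top1.png")[165:325,265:435]
cv2.imwrite("pics/j1.png",cv2.resize(np.hstack([a,b]),None,fx=2,fy=2,interpolation=cv2.INTER_CUBIC))
```

```text
t 2.35 at [ 477.4 -149.5  121.4] ori [ 3.141  0.    -0.654] F [-0.37 -0.04  0.11] w 1.0
slide [34.8 -0.6  0.4] rot [ 0.   0.  -0.1]
t 2.35 at [ 477.4 -149.5  121.4] ori [ 3.141  0.    -0.654] F [-0.37 -0.04  0.11] w 1.0
slide [84.5 -0.9  0.4] rot [ 0.   0.  -0.1]
```

View pics/j1.png

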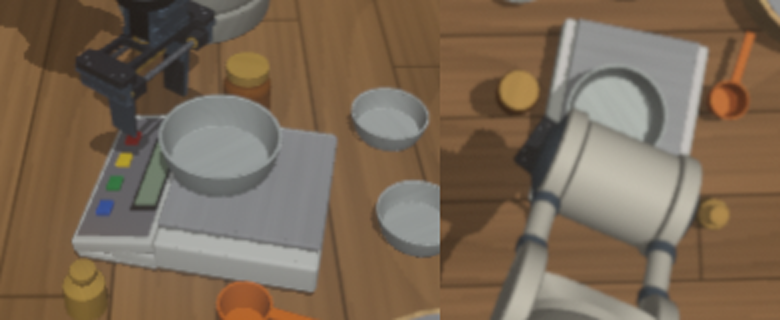

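The fingers are in front of the bowl (side crop 120,110 and 175,75) and clear of it. I'll start the push slowly.

Call:
{"op": "move_arm", "data": {
  "slide": [
    [10, -0.5, 0],
    [20, -0.5, 0],
    [25, -0.5, 0],
    [28, -0.5, 0],
    [31, -0.5, 0],
    [34, -0.5, 0],
    [37, -0.5, 0],
    [40, -0.5, 0]
  ],
  "rot": [
    [0, 0, 0],
    [0, 0, 0],
    [0, 0, 0],
    [0, 0, 0],
    [0, 0, 0],
    [0, 0, 0],
    [0, 0, 0],
    [0, 0, 0]
  ],
  "grip": [100, 100, 100, 100, 100, 100, 100, 100]
}}

```text
time: 3.45
ee_pos: [509.6, -172.5, 121.3]
orientation: [3.141, 0.001, -0.653]
force: [-2.4, 1.5, 0.5]
width: 1.003
```

Call:
{"op": "move_arm", "data": {
  "slide": [
    [3, 0, 0],
    [6, 0, 0],
    [9, 0, 0],
    [12, 0, 0],
    [15, 0, 0],
    [18, 0, 0],
    [21, 0, 0],
    [24, 0, 0]
  ],
  "rot": [
    [0, 0, 0],
    [0, 0, 0],
    [0, 0, 0],
    [0, 0, 0],
    [0, 0, 0],
    [0, 0, 0],
    [0, 0, 0],
    [0, 0, 0]
  ],
  "grip": [100, 100, 100, 100, 100, 100, 100, 100]
}}

```text
time: 4.45
ee_pos: [529.0, -187.3, 121.4]
orientation: [-3.142, 0.0, -0.653]
force: [-2.2, 2.3, -0.8]
width: 1.0
```

Run:
```python
from go import *
need([545,-200.2,121],-.653)
for n in("side",):
    c=ctrl.capture(n);cv2.imwrite(f"pics/{n}2.png",c["pixels"])
a=cv2.imread("pics/side2.png")[205:365,165:385]
cv2.imwrite("pics/j2.png",cv2.resize(a,None,fx=3,fy=3,interpolation=cv2.INTER_CUBIC))
```

```text
t 4.45 at [ 529.  -187.3  121.4] ori [-3.142  0.    -0.653] F [-2.17  2.32 -0.77] w 1.0
slide [20.5  0.6  0.4] rot [-0.  0.  0.]
```

View pics/j2.png

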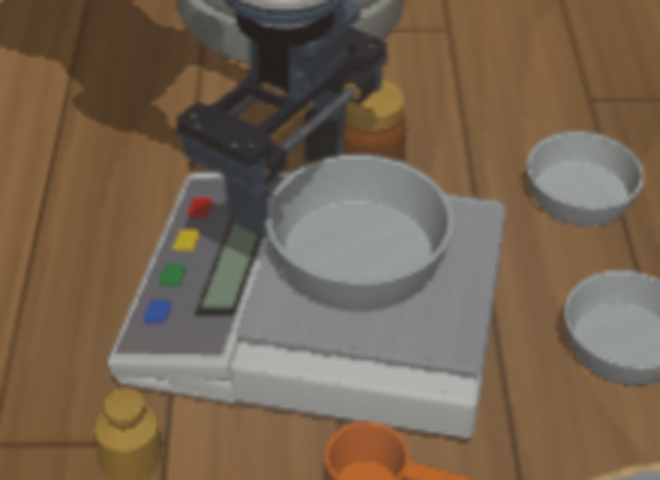

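The bowl is sliding flat, rim centre about (358,222) in the crop, with a push of about 3 N. I'll go a bit short of the goal, back off and measure.

Call:
{"op": "move_arm", "data": {
  "slide": [
    [3, 0, 0],
    [6, 0, 0],
    [9, 0, 0],
    [12, 0, 0],
    [14.5, 0, 0],
    [16.5, 0, 0],
    [17.5, 0, 0],
    [17.5, 0, 0]
  ],
  "rot": [
    [0, 0, 0],
    [0, 0, 0],
    [0, 0, 0],
    [0, 0, 0],
    [0, 0, 0],
    [0, 0, 0],
    [0, 0, 0],
    [0, 0, 0]
  ],
  "grip": [100, 100, 100, 100, 100, 100, 100, 100]
}}

```text
time: 5.5
ee_pos: [542.9, -197.9, 121.4]
orientation: [-3.142, -0.0, -0.653]
force: [-0.9, 0.0, -0.1]
width: 1.001
```

Run:
```python
from go import *
s=need([545,-200.2,121],-.653);u=np.array([np.cos(-.653),np.sin(-.653)]);print("bowl by fk",s["ee_pos"][:2]+73*u)
```

```text
t 5.5 at [ 542.9 -197.9  121.4] ori [-3.142 -0.    -0.653] F [-0.85  0.04 -0.06] w 1.001
slide [3.1 0.6 0.4] rot [-0. -0. -0.]
bowl by fk [ 600.83952955 -242.2033547 ]
```

Call:
{"op": "move_arm", "data": {
  "slide": [
    [-5, 0, 0],
    [-15, 0, 0],
    [-35, 0, 0],
    [-55, 0, 0],
    [-75, 0, -20],
    [-90, 0, -60],
    [-90, 0, -110],
    [-90, 0, -160]
  ],
  "rot": [
    [0, 0, 0],
    [0, 0, 0],
    [0, 0, 0],
    [0, 0, 0],
    [0, 0, 0],
    [0, 0, 0],
    [0, 0, 0],
    [0, 0, 0]
  ],
  "grip": [100, 100, 100, 100, 100, 100, 100, 100]
}}

```text
time: 6.5
ee_pos: [470.4, -142.5, 283.0]
orientation: [3.142, 0.0, -0.653]
force: [0.8, -0.9, -0.3]
width: 1.001
```

Run:
```python
from go import *
from ov import draw
need([545,-200.2,121],-.653)
for n in("side","top"):
    c=ctrl.capture(n);cv2.imwrite(f"pics/{n}3.png",c["pixels"])
p=np.load("scale.npy");draw("3",w(p,[(40,0,0)])[0],p)
```

```text
t 6.5 at [ 470.4 -142.5  283. ] ori [ 3.142  0.    -0.653] F [ 0.82 -0.91 -0.32] w 1.001
slide [ 94.3   0.5 162. ] rot [0. 0. 0.]
```

View pics/top3_ov.png

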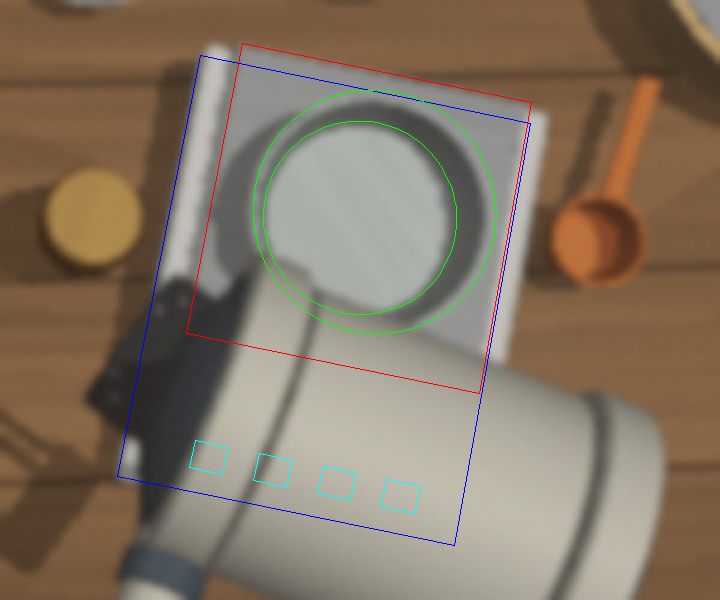

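View pics/side3_ov.png

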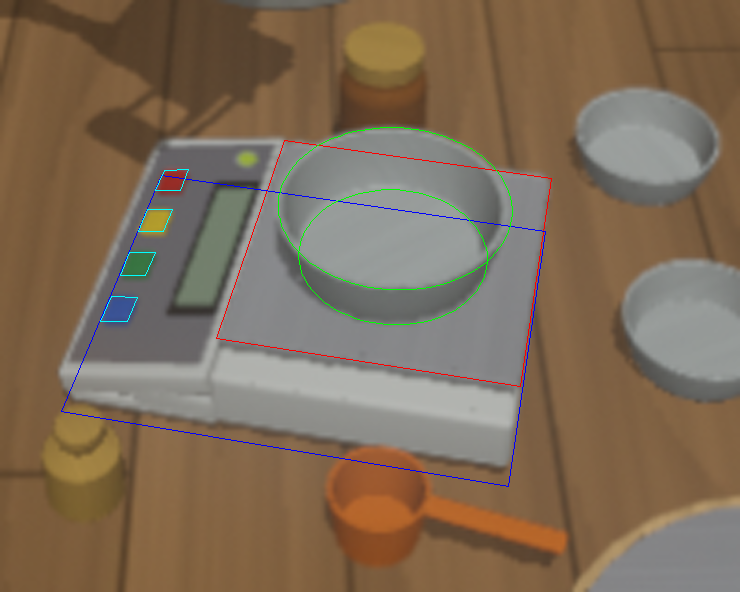

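Run:
```python
import cv2,numpy as np
a=cv2.imread("pics/side3.png")[250:340,235:340]
cv2.imwrite("pics/s3z.png",cv2.resize(a,None,fx=6.5,fy=6.5,interpolation=cv2.INTER_NEAREST))
a=cv2.imread("pics/top3.png")[172:262,325:400]
cv2.imwrite("pics/t3z.png",cv2.resize(a,None,fx=6.5,fy=6.5,interpolation=cv2.INTER_NEAREST))
```

```text
(no output)
```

View pics/s3z.png

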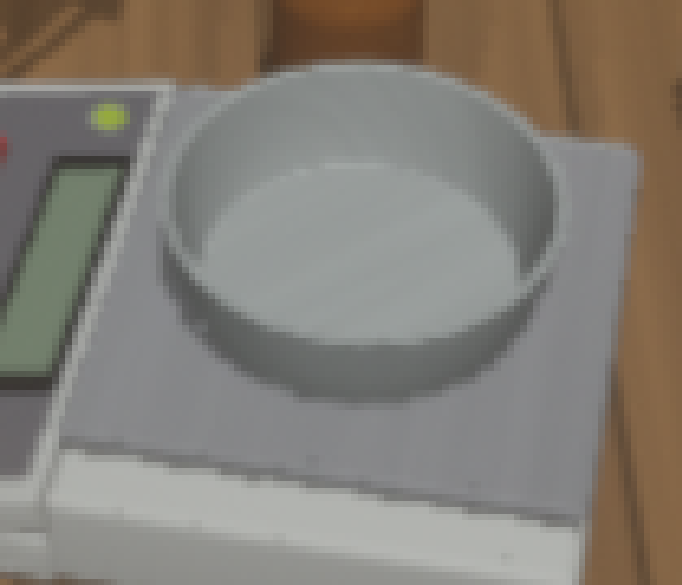

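View pics/t3z.png

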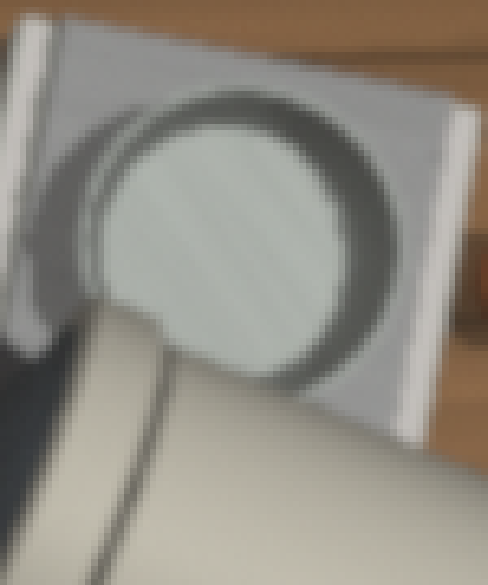

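```bash
cat > fit3.py <<'E'
from h import *
S=lambda c:un(c,6.5,(235,250))
T=lambda c:un(c,6.5,(325,172))
F={"side":[((638,148),(1,1)),((578,522),(1,-1)),((60,441),(-1,-1))],"top":[((60,20),(1,1)),((457,97),(1,-1))]}
K={"top":([(205,457),(270,470),(333,483),(397,496)],top),"side":([(172,181),(155,222),(138,265),(120,310)],side)}
CV={"top":T,"side":S}
th=np.linspace(0,2*np.pi,240)
def run(use,hs=1.):
    def res(p):
        x,y,a,kx,h,bx,by,r=p;R=[];kz=62+(kx+55)*.2027
        for n in use:
            for c,L in F[n]: R+=list(proj(n,w(p,[(40+h*L[0],h*L[1],70)]))[0]-CV[n](c))
            if n=="top": R+=list(proj(n,w(p,[(-55+40-40+(95-h),-h,70)]))[0]-top((477,387)))
            for c,yy in zip(K[n][0],[63,21,-21,-63]): R+=list(proj(n,w(p,[(kx,yy,kz)]))[0]-K[n][1](c))
        def ext(n,rr):
            q=proj(n,np.c_[bx+rr*np.cos(th),by+rr*np.sin(th),0*th+115]);return np.r_[q.min(0),q.max(0)]
        if "side" in use:
            e=ext("side",r);R+=[e[0]-S((163,0))[0],e[1]-S((0,60))[1],e[2]-S((570,0))[0],e[3]-S((0,345))[1]]
        if "top" in use:
            e=ext("top",r);i=ext("top",r-4);R+=[e[0]-T((78,0))[0],i[1]-T((0,91))[1],i[2]-T((397,0))[0]]
        return np.array(R+[(kx+130)/4,(h-95)/hs,(r-75)/hs])
    f=least_squares(res,[564,-235,-.217,-130,94,601,-242,75],loss="soft_l1",x_scale=[10,10,.1,10,10,10,10,10]);p=f.x
    a=p[2];c,s=np.cos(a),np.sin(a);d=p[5:7]-p[:2];kx=p[3]
    print(use,np.round(p,3),"off",np.round([c*d[0]+s*d[1]-40,-s*d[0]+c*d[1]],1),"pan",np.round(w(p,[(40,0,70)])[0],1),"tare",np.round(w(p,[(kx,-21,62+(kx+55)*.2027)])[0],1));print(np.round(res(p),1).tolist())
    return p
if __name__=="__main__":
    for hs in(.5,2): run(("top",),hs);run(("side",),hs);p=run(("top","side"),hs)
    np.save("scale3.npy",p)
E
python3 fit3.py
```

```text
('top',) [ 5.63542e+02 -2.33460e+02 -2.19000e-01 -1.28827e+02  9.49150e+01
  6.00347e+02 -2.42265e+02  7.49810e+01] off [-2.2 -0.6] pan [ 602.6 -242.1   70. ] tare [ 433.2 -226.    47. ]
[0.4, -0.8, -0.5, -0.6, -0.3, 1.3, 0.2, 0.1, -0.1, 0.1, 0.2, 0.1, 0.1, 0.0, -0.1, -0.0, 0.1, 0.3, -0.2, -0.0]
('side',) [ 5.62947e+02 -2.37258e+02 -2.20000e-01 -1.27723e+02  9.48960e+01
  6.02203e+02 -2.43981e+02  7.49510e+01] off [-0.2  2. ] pan [ 602. -246.   70.] tare [ 433.7 -229.9   47.3]
[0.3, 0.7, 1.4, -0.5, -1.2, -0.8, -0.1, 0.1, 0.1, 0.0, -0.1, 0.1, -0.2, 0.2, -0.3, 0.0, 0.3, -0.1, 0.6, -0.2, -0.1]
('top', 'side') [ 5.63428e+02 -2.35052e+02 -2.19000e-01 -1.28543e+02  9.47940e+01
  6.01817e+02 -2.43051e+02  7.49180e+01] off [-0.8  0.5] pan [ 602.5 -243.8   70. ] tare [ 433.4 -227.6   47.1]
[0.9, -0.7, -0.0, -0.5, 0.2, 1.2, 0.7, 0.1, 0.5, 0.0, 0.7, -0.0, 0.7, -0.1, 0.3, 0.1, 1.5, -1.3, -0.9, -1.5, -0.1, -0.4, -0.0, -0.6, -0.1, -0.6, -0.3, -0.4, -0.4, -0.2, 0.1, -0.4, 0.2, -0.5, 0.3, 0.4, -0.4, -0.2]
('top',) [ 5.63780e+02 -2.33582e+02 -2.19000e-01 -1.29056e+02  9.43400e+01
  6.00491e+02 -2.422
[... 212 characters left out ...]
 [ 5.63172e+02 -2.37574e+02 -2.22000e-01 -1.27996e+02  9.41990e+01
  6.02198e+02 -2.44061e+02  7.47000e+01] off [-0.5  2.3] pan [ 602.2 -246.4   70. ] tare [ 433.7 -229.9   47.2]
[0.1, 1.0, 1.2, -0.5, -0.8, -0.9, 0.0, 0.1, 0.1, 0.1, -0.1, 0.1, -0.3, 0.2, -0.2, 0.1, 0.2, -0.1, 0.5, -0.4, -0.2]
('top', 'side') [ 5.63658e+02 -2.35317e+02 -2.21000e-01 -1.28806e+02  9.40310e+01
  6.01897e+02 -2.43078e+02  7.46120e+01] off [-1.   0.8] pan [ 602.7 -244.1   70. ] tare [ 433.4 -227.6   47. ]
[1.3, -0.5, -0.2, -0.3, 0.0, 0.9, 0.7, 0.0, 0.5, 0.0, 0.7, -0.0, 0.7, -0.0, 0.1, 0.4, 1.3, -1.4, -0.4, -1.7, -0.1, -0.4, 0.0, -0.5, -0.2, -0.6, -0.3, -0.4, -0.3, -0.1, -0.0, -0.5, 0.3, -0.4, 0.2, 0.3, -0.5, -0.2]
```

The bowl is within about 1–2 mm of centre: all estimates give an offset of roughly (-1.3,+0.8) mm. One more 2 mm nudge along the same line will close that.

Run:
```python
from go import *
need([544.5,-199.2,121.4],-.653)
```

```text
t 6.6 at [ 472.7 -143.6  286.3] ori [-3.14  -0.008 -0.653] F [-0.53  0.2  -1.13] w 0.999
slide [ 89.5   0.9 165.6] rot [-0.1 -0.5  0. ]
```

Call:
{"op": "move_arm", "data": {
  "slide": [
    [0, 0, 40],
    [0, 0, 80],
    [0, 0, 120],
    [0, 0, 150],
    [0, 0, 160],
    [30, 0, 160],
    [60, 0, 160],
    [60, 0, 160]
  ],
  "rot": [
    [0, 0, 0],
    [0, 0, 0],
    [0, 0, 0],
    [0, 0, 0],
    [0, 0, 0],
    [0, 0, 0],
    [0, 0, 0],
    [0, 0, 0]
  ],
  "grip": [100, 100, 100, 100, 100, 100, 100, 100]
}}

```text
time: 7.6
ee_pos: [520.6, -180.7, 122.2]
orientation: [-3.141, -0.003, -0.654]
force: [-0.1, -0.2, -0.4]
width: 1.0
```

Run:
```python
from go import *
need([544.5,-199.2,121.4],-.653)
```

```text
t 7.6 at [ 520.6 -180.7  122.2] ori [-3.141e+00 -3.000e-03 -6.540e-01] F [-0.07 -0.24 -0.41] w 1.0
slide [30.2  0.1  0.8] rot [-0.  -0.1 -0. ]
```

Call:
{"op": "move_arm", "data": {
  "slide": [
    [8, 0, 0],
    [16, 0, 0],
    [22, 0, 0],
    [25, 0, 0],
    [27, 0, 0],
    [28.5, 0, 0],
    [30, 0, 0],
    [30, 0, 0]
  ],
  "rot": [
    [0, 0, 0],
    [0, 0, 0],
    [0, 0, 0],
    [0, 0, 0],
    [0, 0, 0],
    [0, 0, 0],
    [0, 0, 0],
    [0, 0, 0]
  ],
  "grip": [100, 100, 100, 100, 100, 100, 100, 100]
}}

```text
time: 8.6
ee_pos: [542.6, -197.7, 121.3]
orientation: [3.142, 0.0, -0.653]
force: [-0.9, 0.7, 0.5]
width: 0.993
```

Run:
```python
from go import *
need([544.5,-199.2,121.4],-.653)
```

```text
t 8.6 at [ 542.6 -197.7  121.3] ori [ 3.142  0.    -0.653] F [-0.89  0.66  0.49] w 0.993
slide [ 2.4  0.  -0.1] rot [ 0.  0. -0.]
```

Call:
{"op": "move_arm", "data": {
  "slide": [
    [1, 0, 0],
    [2, 0, 0],
    [2.4, 0, 0],
    [2.4, 0, 0],
    [2.4, 0, 0]
  ],
  "rot": [
    [0, 0, 0],
    [0, 0, 0],
    [0, 0, 0],
    [0, 0, 0],
    [0, 0, 0]
  ],
  "grip": [100, 100, 100, 100, 100]
}}

```text
time: 9.22
ee_pos: [544.7, -199.3, 121.4]
orientation: [-3.142, 0.0, -0.653]
force: [-1.9, 1.7, -0.4]
width: 1.003
```

Run:
```python
from go import *
need([544.5,-199.2,121.4],-.653)
```

```text
t 9.22 at [ 544.7 -199.3  121.4] ori [-3.142  0.    -0.653] F [-1.88  1.73 -0.43] w 1.003
slide [-0.2  0.   0. ] rot [-0.  0. -0.]
```

Call:
{"op": "move_arm", "data": {
  "slide": [
    [-3, 0, 0],
    [-10, 0, 0],
    [-25, 0, 0],
    [-45, 0, 0],
    [-65, 0, -20],
    [-90, 0, -50],
    [-110, 0, -100],
    [-130, 0, -120]
  ],
  "rot": [
    [0, 0, 0],
    [0, 0, 0],
    [0, 0, 0],
    [0, 0, 0],
    [0, 0, 0],
    [0, 0, 0],
    [0, 0, 0],
    [0, 0, 0]
  ],
  "grip": [100, 100, 100, 100, 100, 60, 0, 0]
}}

```text
time: 10.22
ee_pos: [440.8, -119.6, 243.6]
orientation: [-3.141, -0.003, -0.653]
force: [0.2, -0.1, -0.1]
width: 0.704
```

Call:
{"op": "move_arm", "data": {
  "slide": [
    [-10, 0, 0],
    [-20, 0, 0],
    [-20, 0, 0]
  ],
  "rot": [
    [0, 0, 0],
    [0, 0, 0],
    [0, 0, 0]
  ],
  "grip": [0, 0, 0]
}}

```text
time: 10.6
ee_pos: [424.7, -107.7, 240.5]
orientation: [3.141, 0.002, -0.653]
force: [-0.1, 0.9, -0.4]
width: 0.373
```

Run:
```python
from go import *
need([400,-100,200],-.653)
for n in("side","top"):
    c=ctrl.capture(n);cv2.imwrite(f"pics/{n}4.png",c["pixels"])
a=cv2.imread("pics/side4.png")[250:340,235:340]
cv2.imwrite("pics/s4z.png",cv2.resize(a,None,fx=6.5,fy=6.5,interpolation=cv2.INTER_NEAREST))
a=cv2.imread("pics/top4.png")[172:282,305:400]
cv2.imwrite("pics/t4z.png",cv2.resize(a,None,fx=5.4,fy=5.4,interpolation=cv2.INTER_CUBIC))
from ov import draw
p=np.load("scale3.npy");draw("4",w(p,[(40,0,0)])[0],p)
```

```text
t 10.6 at [ 424.7 -107.7  240.5] ori [ 3.141e+00  2.000e-03 -6.530e-01] F [-0.06  0.93 -0.44] w 0.373
slide [-24.2   8.9  40.6] rot [0.  0.1 0. ]
```

View pics/side4_ov.png

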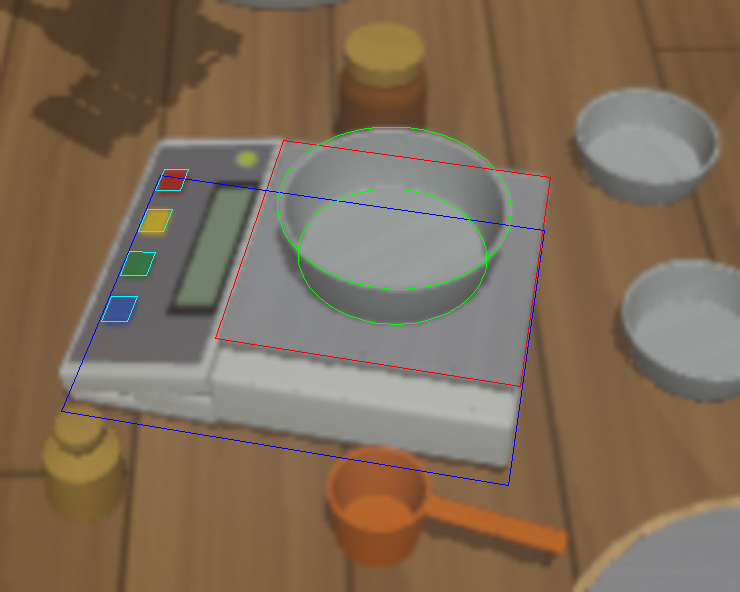

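View pics/top4_ov.png

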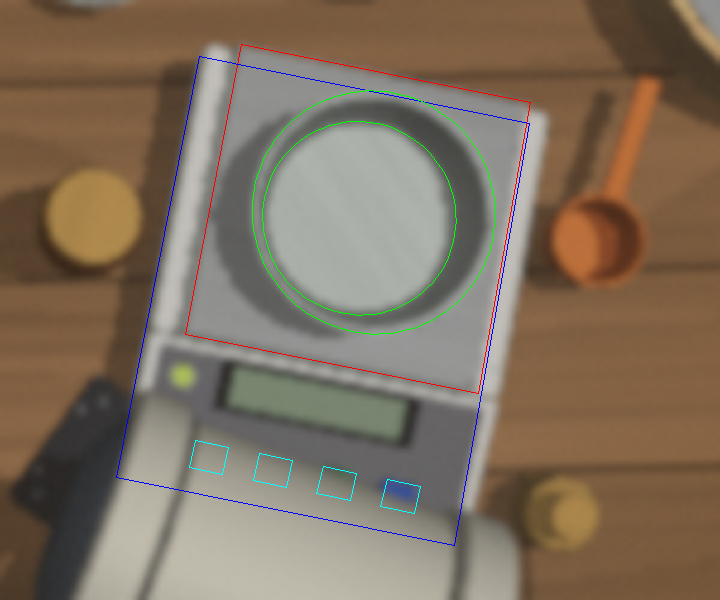

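View pics/s4z.png

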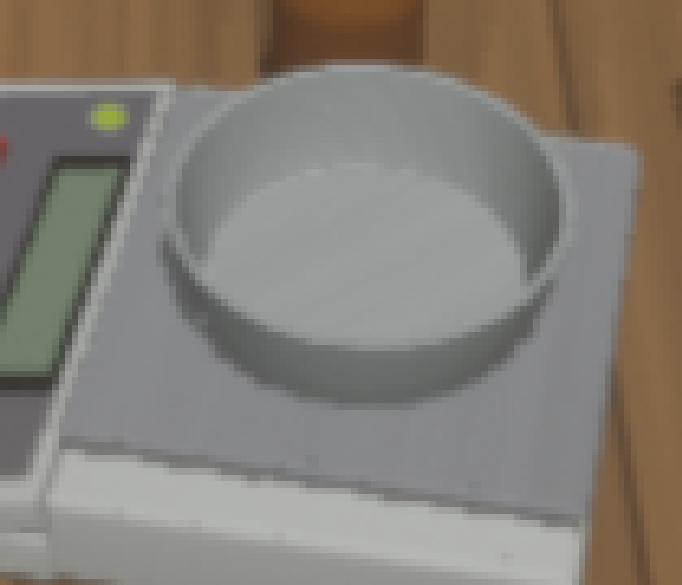

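```bash
cat >> go.py <<'E'
YAW=-.221;KEY=np.array([433.4,-227.7,47.0])
N=np.array([-np.sin(.2)*np.cos(YAW),-np.sin(.2)*np.sin(YAW),np.cos(.2)])
E
python3 - <<'E'
from go import *
need(KEY+N*(25+120),YAW,.2)
E
```

```text
t 10.7 at [ 425.6 -108.2  240.8] ori [ 3.141e+00  1.000e-03 -6.530e-01] F [-0.67 -0.54  0.02] w 0.288
slide [ 52.7 102.2  51.6] rot [  2.5  11.3 -24.7]
```

Call:
{"op": "move_arm", "data": {
  "slide": [
    [15, 30, 0],
    [30, 60, 10],
    [45, 90, 30],
    [52.7, 102, 45],
    [52.7, 102, 51.6],
    [52.7, 102, 51.6],
    [52.7, 102, 51.6],
    [52.7, 102, 51.6]
  ],
  "rot": [
    [0.7, 3.2, -7],
    [1.2, 5.6, -12.3],
    [1.9, 8.5, -18.5],
    [2.5, 11.3, -24.7],
    [2.5, 11.3, -24.7],
    [2.5, 11.3, -24.7],
    [2.5, 11.3, -24.7],
    [2.5, 11.3, -24.7]
  ],
  "grip": [0, 0, 0, 0, 0, 0, 0, 0]
}}

```text
time: 11.7
ee_pos: [406.0, -220.9, 190.3]
orientation: [-3.142, -0.201, -0.22]
force: [0.2, 0.4, -1.3]
width: 0.006
```

Run:
```python
from go import *
need(KEY+N*(25+15),YAW,.2)
```

```text
t 11.7 at [ 406.  -220.9  190.3] ori [-3.142 -0.201 -0.22 ] F [ 0.19  0.36 -1.27] w 0.006
slide [ -0.9   0.7 106. ] rot [-0.  -0.1  0. ]
```

Call:
{"op": "move_arm", "data": {
  "slide": [
    [-0.5, 0, 20],
    [-0.9, 0.4, 40],
    [-0.9, 0.7, 60],
    [-0.9, 0.7, 80],
    [-0.9, 0.7, 95],
    [-0.9, 0.7, 105],
    [-0.9, 0.7, 105],
    [-0.9, 0.7, 105]
  ],
  "rot": [
    [0, 0, 0],
    [0, 0, 0],
    [0, 0, 0],
    [0, 0, 0],
    [0, 0, 0],
    [0, 0, 0],
    [0, 0, 0],
    [0, 0, 0]
  ],
  "grip": [0, 0, 0, 0, 0, 0, 0, 0]
}}

```text
time: 12.7
ee_pos: [425.0, -226.2, 87.2]
orientation: [-3.142, -0.201, -0.22]
force: [-0.6, 0.2, 0.9]
width: 0.002
```

Run:
```python
from go import *
need(KEY+N*25,YAW,.2)
for n in("side","top"):
    c=ctrl.capture(n);cv2.imwrite(f"pics/{n}5.png",c["pixels"])
a=cv2.imread("pics/side5.png")[230:340,185:285]
cv2.imwrite("pics/j5.png",cv2.resize(a,None,fx=5.4,fy=5.4,interpolation=cv2.INTER_CUBIC))
```

```text
t 12.7 at [ 425.  -226.2   87.2] ori [-3.142 -0.201 -0.22 ] F [-0.58  0.23  0.94] w 0.002
slide [ 0.4 -0.4 16.1] rot [-0.  -0.1  0. ]
```

View pics/j5.png

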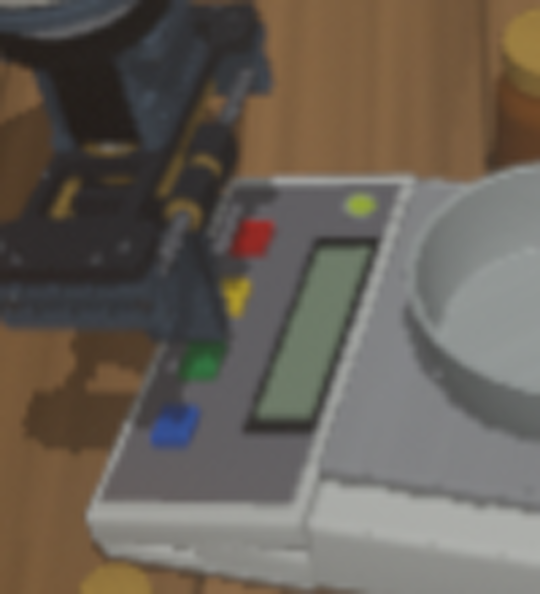

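The closed fingertips hover about 16 mm above the green key (crop 205,360), and the yellow and blue keys are clear to either side. I'll approach slowly and watch the force.

Call:
{"op": "move_arm", "data": {
  "slide": [
    [0, 0, 4],
    [0, 0, 8],
    [0, 0, 10],
    [0, 0, 12],
    [0, 0, 13],
    [0, 0, 14],
    [0, 0, 14],
    [0, 0, 14]
  ],
  "rot": [
    [0, 0, 0],
    [0, 0, 0],
    [0, 0, 0],
    [0, 0, 0],
    [0, 0, 0],
    [0, 0, 0],
    [0, 0, 0],
    [0, 0, 0]
  ],
  "grip": [0, 0, 0, 0, 0, 0, 0, 0]
}}

```text
time: 13.8
ee_pos: [427.5, -226.8, 73.1]
orientation: [-3.141, -0.2, -0.22]
force: [-0.6, -0.4, 0.4]
width: 0.005
```

Call:
{"op": "move_arm", "data": {
  "slide": [
    [0, 0, 1],
    [0, 0, 2],
    [0, 0, 2]
  ],
  "rot": [
    [0, 0, 0],
    [0, 0, 0],
    [0, 0, 0]
  ],
  "grip": [0, 0, 0]
}}

```text
time: 14.18
ee_pos: [428.0, -226.9, 71.0]
orientation: [-3.141, -0.2, -0.22]
force: [0.1, -0.0, 1.4]
width: 0.001
```

Call:
{"op": "move_arm", "data": {
  "slide": [
    [0, 0, 0.5],
    [0, 0, 1],
    [0, 0, 1]
  ],
  "rot": [
    [0, 0, 0],
    [0, 0, 0],
    [0, 0, 0]
  ],
  "grip": [0, 0, 0]
}}

```text
time: 14.55
ee_pos: [428.2, -227.0, 70.1]
orientation: [-3.141, -0.201, -0.22]
force: [-0.4, 0.4, 2.5]
width: 0.006
```

Run:
```python
from go import *
need(KEY+N*25,YAW,.2)
```

```text
t 14.55 at [ 428.2 -227.    70.1] ori [-3.141 -0.201 -0.22 ] F [-0.36  0.43  2.47] w 0.006
slide [ 0.6 -0.4 -1.3] rot [-0. -0.  0.]
```

Call:
{"op": "move_arm", "data": {
  "slide": [
    [0, 0, 0.5],
    [0, 0, 1],
    [0, 0, 1]
  ],
  "rot": [
    [0, 0, 0],
    [0, 0, 0],
    [0, 0, 0]
  ],
  "grip": [0, 0, 0]
}}

```text
time: 14.92
ee_pos: [428.4, -227.0, 69.1]
orientation: [-3.141, -0.201, -0.22]
force: [-0.3, -0.9, 2.8]
width: 0.007
```

Call:
{"op": "move_arm", "data": {
  "slide": [
    [0, 0, 0.5],
    [0, 0, 1],
    [0, 0, 1]
  ],
  "rot": [
    [0, 0, 0],
    [0, 0, 0],
    [0, 0, 0]
  ],
  "grip": [0, 0, 0]
}}

```text
time: 15.3
ee_pos: [428.5, -227.1, 68.2]
orientation: [-3.141, -0.201, -0.22]
force: [-1.4, 0.6, 7.5]
width: 0.003
```

Call:
{"op": "move_arm", "data": {
  "slide": [
    [0, 0, 0.4],
    [0, 0, 0.4]
  ],
  "rot": [
    [0, 0, 0],
    [0, 0, 0]
  ],
  "grip": [0, 0]
}}

```text
time: 15.55
ee_pos: [428.6, -227.1, 68.0]
orientation: [-3.141, -0.201, -0.22]
force: [-2.7, 1.3, 14.9]
width: 0.006
```

The key is at the bottom. I'll ease off to about 8 N and hold.

Call:
{"op": "move_arm", "data": {
  "slide": [
    [0, 0, -0.3],
    [0, 0, -0.3]
  ],
  "rot": [
    [0, 0, 0],
    [0, 0, 0]
  ],
  "grip": [0, 0]
}}

```text
time: 15.8
ee_pos: [428.6, -227.1, 68.2]
orientation: [-3.141, -0.201, -0.22]
force: [-1.2, -0.1, 9.1]
width: 0.008
```

Run:
```python
from go import *
need(KEY+N*25,YAW,.2)
c=ctrl.capture("side");cv2.imwrite("pics/side6.png",c["pixels"])
a=c["pixels"][230:340,185:285]
cv2.imwrite("pics/j6.png",cv2.resize(a,None,fx=5.4,fy=5.4,interpolation=cv2.INTER_CUBIC))
```

```text
t 15.8 at [ 428.6 -227.1   68.2] ori [-3.141 -0.201 -0.22 ] F [-1.2  -0.1   9.11] w 0.008
slide [ 0.6 -0.4 -3.3] rot [-0. -0.  0.]
```

View pics/j6.png

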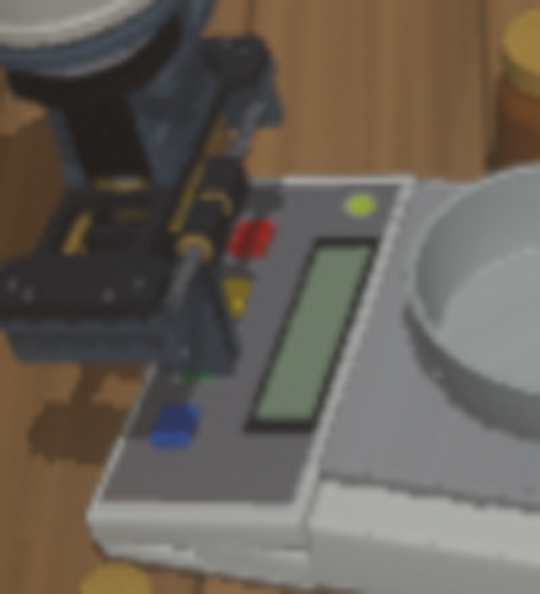

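The tip covers the green key (crop 200,375). The yellow and blue keys are free and still up. Contact came at z≈72 and the stop at z≈68.2, which matches the 4 mm travel. I'll hold, then release.

Call:
{"op": "move_arm", "data": {
  "slide": [
    [0, 0, 0],
    [0, 0, 0],
    [0, 0, 0],
    [0, 0, 0],
    [0, 0, 0],
    [0, 0, 0],
    [0, 0, 0],
    [0, 0, 0]
  ],
  "rot": [
    [0, 0, 0],
    [0, 0, 0],
    [0, 0, 0],
    [0, 0, 0],
    [0, 0, 0],
    [0, 0, 0],
    [0, 0, 0],
    [0, 0, 0]
  ],
  "grip": [0, 0, 0, 0, 0, 0, 0, 0]
}}

```text
time: 16.85
ee_pos: [428.5, -227.0, 68.2]
orientation: [-3.141, -0.201, -0.22]
force: [-2.3, 0.1, 9.2]
width: 0.004
```

Call:
{"op": "move_arm", "data": {
  "slide": [
    [0, 0, 0],
    [0, 0, 0],
    [0, 0, 0],
    [0, 0, -3],
    [0, 0, -8],
    [0, 0, -20],
    [0, 0, -40],
    [0, 0, -60]
  ],
  "rot": [
    [0, 0, 0],
    [0, 0, 0],
    [0, 0, 0],
    [0, 0, 0],
    [0, 0, 0],
    [0, 0, 0],
    [0, 0, 0],
    [0, 0, 0]
  ],
  "grip": [0, 0, 0, 0, 0, 0, 0, 0]
}}

```text
time: 17.85
ee_pos: [416.4, -224.2, 127.9]
orientation: [-3.141, -0.2, -0.22]
force: [-0.5, 0.6, -0.6]
width: 0.006
```

Call:
{"op": "move_arm", "data": {
  "slide": [
    [0, 0, -30],
    [0, 0, -60],
    [0, 0, -90],
    [-20, 0, -110],
    [-40, 0, -120],
    [-40, 0, -120],
    [-40, 0, -120],
    [-40, 0, -120]
  ],
  "rot": [
    [0, 0, 0],
    [0, 0, 0],
    [0, 0, 0],
    [0, 0, 0],
    [0, 0, 0],
    [0, 0, 0],
    [0, 0, 0],
    [0, 0, 0]
  ],
  "grip": [0, 0, 0, 0, 0, 0, 0, 0]
}}

```text
time: 18.85
ee_pos: [355.7, -210.8, 236.3]
orientation: [-3.141, -0.2, -0.22]
force: [0.2, 0.2, -0.4]
width: 0.007
```

Run:
```python
from go import *
from ov import draw
need(KEY+N*25,YAW,.2)
for n in("side","top"):
    c=ctrl.capture(n);cv2.imwrite(f"pics/{n}7.png",c["pixels"])
p=np.load("scale3.npy");draw("7",w(p,[(40,0,0)])[0],p)
```

```text
t 18.85 at [ 355.7 -210.8  236.3] ori [-3.141 -0.2   -0.22 ] F [ 0.17  0.18 -0.43] w 0.007
slide [ 40.3  -0.4 176.3] rot [-0. -0.  0.]
```

View pics/side7_ov.png

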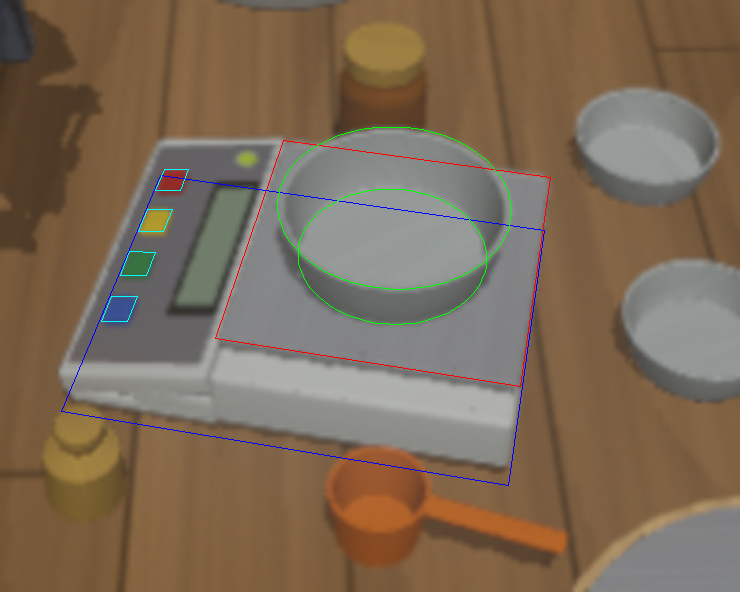

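View pics/side7.png

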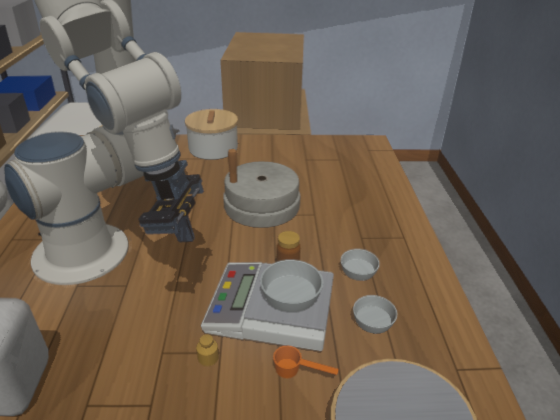

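The bowl (side px 291,286) matches the pan-centre outline. The keys are up, the jar, weight, cup and mill haven't moved, and the arm is clear. I'm handing in.

```bash
python3 -c "
from workcell import ctrl
print(ctrl.finish_job())"
```

```text
the job is handed in; nothing more can be done
None
```

I pushed the bowl back to the middle of the pan and tared the scale, then handed the job in at about 19 s of the 58 s allowed. No verdict was reported.

- **Bowl:** I pushed it flat across the pan with the two open fingertips at about 3 N, then gave it a final 2 mm nudge. In the last pictures it matches the pan-centre outline to about 1–2 mm. The two cameras disagreed with each other by 2–3 mm, so I used their combined fit, which agreed with the arm's own position.
- **Tare key:** With nothing touching the bowl, I pressed the green key with closed fingertips along the panel's normal. It went about 4 mm to its stop, and I held it there for about 1.5 s at about 9 N. The force briefly reached 15 N when it bottomed out, which is more than the 4 N the key needs. I then let it come up and withdrew.
- **Last checks:** The keys look up in the last side picture, the jar, weight, cup and mill look unmoved, and the arm is clear with wrist force near zero. That check was by eye, as the key travel can't be read directly.

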